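# Switch the feed selector to the green outlet

### The arm

A 7-joint arm with a two-finger parallel gripper is mounted at the origin on the work surface. World frame = base frame: x ahead of the robot, y to its left, z up, the work surface at z = 0. Lengths are in m, angles in rad, forces in N, time in s.
With the tool pointing down it reaches from about 0.4 to 0.875 m from the base axis. Payload 19.3 kg.
Tool frame: the origin (TCP) lies where the fingers leave the gripper's body, on its centre line; the fingertips stand bot.tip_reach ahead of it and the grasp point (between the pads) lies 54 mm ahead of it (bot.tip_reach is the distance from the TCP to the fingertips, in m); z points along the fingers, y is the line along which they close (so a half turn about z gives the same grasp; the last joint's range is limited). The gripper opens to 85 mm and grips with 20 to 120 N. Pads are 22 mm wide; open, the fingers measure 114 mm over their backs; the gripper's body (76 mm by 85 mm) begins 54 mm behind the grasp point. The pads swing forward as they close: fully open they stand 13 mm farther back than shut.
Start: joints at [-1.378, 0.521, -0.036, 1.599, 0.021, 1.021, -0.113], TCP at [0.162, 0.604, 0.304] pointing down, gripper open.
Joint ranges: [-2.91, 2.91], [-0.3, 2.13], [-1.5, 1.42], [0.17, 2.43], [-1.26, 4.41], [0.16, 1.93], [-2.52, 2.52]. Speed limits (rad/s): [1.89, 1.89, 2.39, 2.39, 3.01, 3.01, 3.01].

### API

Orientations are given as [roll, pitch, yaw] about the fixed x, y, z axes, in that order (R = Rz(yaw) Ry(pitch) Rx(roll)).
In Python, from workcell import bot gives the robot as it stands. The module is installed in compiled form; this text tells all that it offers.
- The arm moves only by the shell command python3 -m jog 'ROWS' [FORCE]. ROWS is JSON, a list that holds one entry, the list of rows, each a list of 7 numbers: the shift along the tool's x, y, z in mm, then the turn, a rotation vector about the tool's x, y, z in rad, then the opening, from 0 (shut) to 1 (fully open). In form: [[[tx, ty, tz, wx, wy, wz, fingers], ...]]. A call has 1 to 5 rows; each row shifts and turns the commanded pose from where the row before left it, along the tool's axes as they then stand; what a row does not reach is not made up. A row lasts 1/10 s, in which the tool goes at most 50 mm and 8.59 degrees, less where a joint would pass 70% of its speed; a pose out of reach is approached as far as the arm can. A call is refused whole if a number of a shift passes 50 or a number of a turn 0.15, either way. A call with a gripper value outside its range is refused whole. The fingers move at their own pace and stop on an object; FORCE is the grip in N (left out, the last holds). Time passes only in rows, so rows that do not move let the fingers close. It gives the time, the measured TCP pose, the force, the opening and the grip force at its end, in the units of the state.
- bot.observe(): the state, without advancing time (a new reading comes with each control period).
- bot.grab_frame(name): name is "side" or "top" or "wrist"; returns a dict with "img" (480x640x3 uint8, red, green, blue), "intrinsics" (3x3 intrinsics, pixels), "R" (3x3) and "t" (3): a world point X has camera coordinates R X + t; the wrist camera has in their place "tool_from_camera" (4x4, takes a point from camera to tool coordinates, whose origin is the TCP and whose axes are the flange's). Camera axes: x right, y down, z forward; pixel columns grow to the right and rows downward; lengths in m; the calibration is good to about 2 mm. A picture is of the moment at which its call begins: read the wrist's pose just before it. There is no depth.
- bot.job_done(): hands the job in; it is judged then, once.
Trained networks look in a picture, given as the dict that the camera call returned (one of the last four; its "shot" number tells which), for a name from the list of things; names that differ only in an ending like _2 or _b are one class to them, and where a whole thing is asked for, a point or a joint stands for the part that bears it (a point fixed in the world has none). Each returns a list of dicts, best first, with "conf" (0 to 1); they miss things now and then, are a little off and sometimes report something else, mostly with a low value. They report only what shows in the picture. A call takes as long as a camera call. They do not tell look-alikes from the thing itself.
- bot.trace(query, picture): "region" (480x640 bool, what is visible of it).
- bot.spot_point(query, picture): "xyz" ([x, y, z] in m, in world coordinates, good to about 4 mm: a listed point, or the origin of a listed thing).
The state is a dict: "clock": time; "qpos": joint angles; "qd": joint speeds; "joint_efforts": joint torques, N m; "position": TCP position; "tool_rot": TCP orientation; "force": force on the tool from outside, world axes, zero at the start; "moment": the same for the moment, N m; "grip_width": finger opening in m; "finger_force": force on a finger pad.
Only numpy, scipy, OpenCV 4.12 (cv2) and the standard library are available. Lean on these libraries where they do the work, as an engineer would, in place of code of your own. Each camera call takes 0.05 s, during which the arm holds its last target. There are 200 camera calls.

### The job

On the valve with the yellow knob, pull the sprung knob up out of its notch, turn it until its pointer arm faces the green cap on that valve, and let it snap fully home in the notch there. Leave the blue knob as it is.

Things in the scene. Friction and masses are not known exactly. Their poses are not given: they have to be found in the camera images.
- feed_grip (a point): Point on the upright axis of the YELLOW knob, 78 mm above the table when seated; rises and turns with it. Knob: yellow bar 46 mm long, 14 thick, from 50 to 96 mm above the table, on a black hub 40 mm across. x runs along the bar and out along its black pointer arm (white stripe, 53 mm long, top 43 mm high); y across the bar; z up. Fixed white block 170 x 170 x 30 mm below; nothing else over 47 mm high within 100 mm.
- feed_pull (a joint): Yellow knob's pull straight up, in m: 0 home in a notch, stop at 0.028. Spring 5 N at 0, 8 N at 0.020. Metal teeth (tops 47 mm above the table) leave 3 notches: middle (where the arm starts) and 50 degrees to either side. Teeth lock the arm until pulled 0.016; at 0.018 to 0.022 it turns freely, 62 degrees each way from the middle. Let go within 20 degrees of a notch, it snaps in.
- green_port: Green round cap, 22 mm across, 14 mm tall, fixed on the yellow knob's block. Origin: middle of its underside, 30 mm above the table, 76 mm from the knob's axis, in line with one of the two outer notches. A like red cap marks the other outer notch, a grey one the middle; green and red change sides from run to run.
- spare_grip (a point): The like point of the BLUE knob, 78 mm above the table, on a second valve of the same make (with its own green, red and grey caps) beside the first; the two valves change places from run to run. Leave it alone.
Things that resemble listed ones, but are neither listed nor needed, are in the scene too. Leave any orange look-alike of the part that bears feed_grip alone.

How it is judged:
On the way:
1. the yellow knob is pulled up clear of the teeth (at least 15 mm) (value of joint feed_pull above 0.015 m), for 0.1 s.
At the end, for the whole second after the job is handed in: The yellow knob is seated home (within 3 mm) in the notch at the green cap: its pointer arm faces the green cap (the cap's middle within 18 mm of the pointer's line, on the pointer's side, at least 50 mm out), and the knob has been let go (y of green_port in the frame of feed_grip between -0.018 and 0.018 m and x of green_port in the frame of feed_grip above 0.05 m and value of joint feed_pull below 0.003 m); the robot touches nothing.
It fails at once if the blue knob was pulled up or moved by more than 8 mm (distance of spare_grip from where it was at the start of the episode above 0.008 m).
It also fails if it takes over 29 s, if anything falls off the work surface, if the arm or the gripper's body presses on something with over 40 N, if the wrist force passes 120 N, or if a joint passes its speed limit or range.

## Working session

There is one attempt and no reset: what is moved stays moved. The work goes in short steps, Python scripts to look and compute and a shell command to move; the robot and the scene stay as the last step left them, time stands still between calls to the robot, and variables do not carry over. Pictures are saved under pics/ and viewed, at most 10 in all, crops included, and the job is handed in when it is done.

```bash
mkdir -p pics; python3 - <<'E'
from workcell import bot
import cv2,numpy as np
s=bot.observe();print(s['clock'],s['position'],s['tool_rot'],s['grip_width'],bot.tip_reach)
for n in ("top","side"):
    p=bot.grab_frame(n);cv2.imwrite(f"pics/{n}0.png",p["img"][:,:,::-1])
    for q in ("feed_grip","green_port","spare_grip"):
        print(n,q,[(np.round(d["xyz"],3),round(d["conf"],2)) for d in bot.spot_point(q,p)])
    print(np.round(p["intrinsics"],1).tolist(),np.round(p["R"],4).tolist(),np.round(p["t"],4).tolist())
E
```

```text
0.0 [0.16234842 0.60328678 0.30333945] [-3.14046363e+00  9.71597713e-05  2.87878806e+00] 0.08555310079466859 0.0726
top feed_grip [(array([ 0.283, -0.251,  0.073]), 0.78), (array([ 0.532, -0.165,  0.079]), 0.59)]
top green_port [(array([ 0.579, -0.103,  0.028]), 0.43)]
top spare_grip [(array([0.516, 0.124, 0.078]), 0.85)]
[[437.9, 0.0, 324.0], [0.0, 437.9, 239.2], [0.0, 0.0, 1.0]] [[-0.003, -0.9995, -0.0303], [-0.9852, 0.0081, -0.1713], [0.1715, 0.0293, -0.9848]] [-0.0087, 0.464, 0.7865]
side feed_grip [(array([ 0.529, -0.162,  0.076]), 0.89), (array([ 0.281, -0.25 ,  0.078]), 0.81)]
side green_port [(array([ 0.581, -0.108,  0.031]), 0.52)]
side spare_grip [(array([0.512, 0.127, 0.076]), 0.83)]
[[454.4, 0.0, 322.2], [0.0, 454.4, 247.2], [0.0, 0.0, 1.0]] [[0.999, -0.0442, 0.0025], [-0.0311, -0.7407, -0.6712], [0.0315, 0.6704, -0.7413]] [-0.4601, 0.0513, 0.8363]
```

View pics/top0.png

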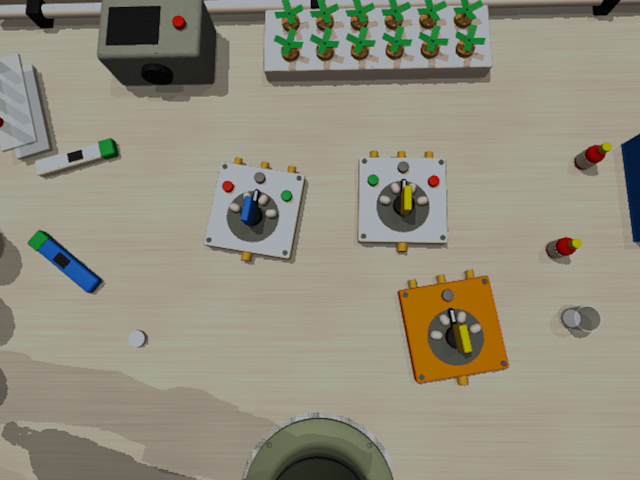

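View pics/side0.png

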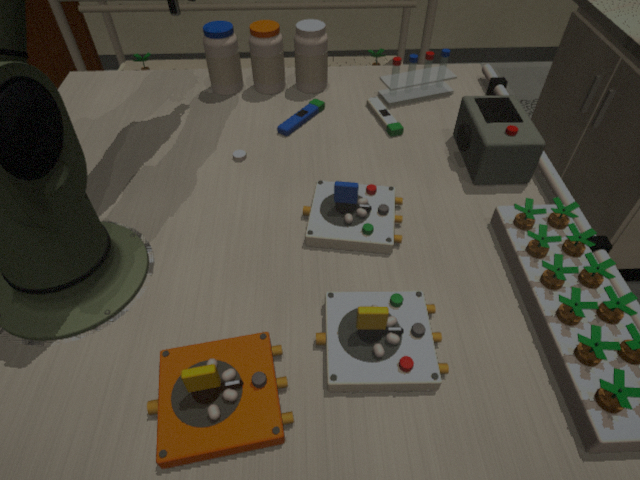

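The top view shows the yellow valve on a white block, knob at px (407,198), pointing up the image to the grey cap at (403,167). Its green cap is at (373,180) and its red cap at (433,181). The blue valve is at (250,208), and the orange look-alike at (458,335). The side view agrees: knob (373,318), green (397,299), red (406,364). So the detection at (0.530,-0.163) is the right one, and green is on the +y side, about +50° from the knob.

```bash
python3 -m jog '[[[-34,-24,0,0,0,0,1],[-34,-24,0,0,0,0,1],[-34,-24,0,0,0,0,1],[-34,-24,0,0,0,0,1],[-34,-24,0,0,0,0,1]]]' 60
python3 -m jog '[[[-34,-24,0,0,0,0,1],[-34,-24,0,0,0,0,1],[-34,-24,0,0,0,0,1],[-34,-24,0,0,0,0,1],[-34,-24,0,0,0,0,1]]]'
python3 -m jog '[[[-34,-24,0,0,0,0,1],[-18,-38,0,0,0,0,1],[-18,-38,0,0,0,0,1],[-18,-38,0,0,0,0,1],[-18,-38,0,0,0,0,1]]]'
python3 - <<'E'
from workcell import bot
print(bot.observe()['qpos'])
E
```

```text
clock: 0.9
position: [0.2962, 0.4421, 0.304]
tool_rot: [3.141, 0.0, 2.879]
force: [0.8, 0.9, 0.1]
grip_width: 0.0855
finger_force: 0.0
clock: 1.4
position: [0.4292, 0.282, 0.3041]
tool_rot: [3.141, 0.0, 2.879]
force: [0.8, 1.0, 0.3]
grip_width: 0.0852
finger_force: 0.0
clock: 1.9
position: [0.4851, 0.0842, 0.3041]
tool_rot: [3.141, 0.0, 2.879]
force: [1.0, 0.5, -0.1]
grip_width: 0.0856
finger_force: 0.0
[-0.40106844  0.31286616  0.13590346  1.947375   -0.05395011  0.88431628
  1.07054366]
```

```bash
python3 -m jog '[[[-18,-38,0,0,0,0,1],[-18,-38,0,0,0,0,1],[-18,-38,0,0,0,0,1],[-18,-38,0,0,0,0,1],[-18,-38,0,0,0,0,1]]]'
python3 -m jog '[[[-18,-38,0,0,0,0,1],[0,0,0,0,0,0.144,1],[0,0,0,0,0,0.144,1],[0,0,0,0,0,0.144,1],[0,0,0,0,0,0.144,1]]]'
python3 -m jog '[[[0,0,0,0,0,0.144,1],[0,0,0,0,0,0.144,1],[0,0,0,0,0,0.144,1],[0,0,0,0,0,0.144,1],[0,0,0,0,0,0.144,1]]]'
python3 -m jog '[[[0,0,0,0,0,0.144,1],[0,0,0,0,0,0.144,1],[0,0,0,0,0,0.144,1],[0,0,0,0,0,0.144,1],[0,0,0,0,0,0.144,1]]]'
python3 -m jog '[[[0,0,0,0,0,0.144,1],[0,0,0,0,0,0.144,1],[0,0,0,0,0,0.144,1],[0,0,0,0,0,0.144,1],[0,0,0,0,0,0.144,1]]]'
python3 -m jog '[[[0,0,0,0,0,0.144,1],[0,0,0,0,0,0,1]]]'
cat > h.py <<'E'
from workcell import bot
import numpy as np, cv2
from scipy.spatial.transform import Rotation as Ro
def cam(name):
    s=bot.observe(); p=bot.grab_frame(name)
    if name=="wrist":
        T=np.eye(4);T[:3,:3]=Ro.from_euler('xyz',s['tool_rot']).as_matrix();T[:3,3]=s['position']
        C=T@np.array(p["tool_from_camera"]); R=C[:3,:3];c=C[:3,3]
    else: R=np.array(p["R"]).T; c=-R@np.array(p["t"])
    return p,R,c
def ray(p,R,c,u,v,z):
    d=R@np.linalg.inv(p["intrinsics"])@[u,v,1]; return c+d*(z-c[2])/d[2]
E
python3 - <<'E'
from h import *
print(bot.observe()['qpos'])
for n in("wrist","top"):
    p,R,c=cam(n);cv2.imwrite(f"pics/{n}1.png",p["img"][:,:,::-1])
    for q in ("feed_grip","green_port"):print(n,q,[(np.round(d["xyz"],4),round(d["conf"],2)) for d in bot.spot_point(q,p)])
    hsv=cv2.cvtColor(p["img"],cv2.COLOR_RGB2HSV)
    for nm,lo,hi,z in(("yel",(22,120,60),(32,255,255),.096),("green",(50,120,60),(80,255,255),.044),("red",(0,180,80),(5,255,255),.044)):
        m=cv2.inRange(hsv,lo,hi);k,l,st,ce=cv2.connectedComponentsWithStats(m)
        for i in range(1,k):
            if st[i,4]>60:
                w=ray(p,R,c,*ce[i],z)
                if np.hypot(w[0]-.53,w[1]+.163)<.11: print(nm,st[i],ce[i].round(1),w.round(4))
E
```

```text
clock: 2.4
position: [0.5226, -0.1226, 0.3041]
tool_rot: [3.141, 0.0, 2.879]
force: [0.7, -0.2, -0.6]
grip_width: 0.0855
finger_force: 0.0
clock: 2.9
position: [0.53, -0.1624, 0.3039]
tool_rot: [3.142, 0.0, 2.297]
force: [0.2, -0.0, -0.5]
grip_width: 0.0854
finger_force: 0.0
clock: 3.4
position: [0.53, -0.1622, 0.304]
tool_rot: [3.141, -0.0, 1.577]
force: [0.5, 0.4, -0.7]
grip_width: 0.0858
finger_force: 0.0
clock: 3.9
position: [0.5301, -0.1622, 0.304]
tool_rot: [3.141, -0.0, 0.857]
force: [-1.2, 0.6, 0.3]
grip_width: 0.0855
finger_force: 0.0
clock: 4.4
position: [0.5301, -0.1622, 0.304]
tool_rot: [-3.141, -0.0, 0.137]
force: [-1.0, 0.3, -0.3]
grip_width: 0.0851
finger_force: 0.0
clock: 4.6
position: [0.5301, -0.162, 0.3037]
tool_rot: [3.141, 0.001, -0.004]
force: [-0.6, -0.4, 0.2]
grip_width: 0.0855
finger_force: 0.0
[-0.45472768  0.59881971  0.96731279  1.8204996  -0.5708468   1.03088006
 -0.83470623]
wrist feed_grip [(array([ 0.5249, -0.1619,  0.0758]), 0.69)]
wrist green_port [(array([ 0.583 , -0.1055,  0.0322]), 0.68)]
yel [ 314  195   20   68 1136] [323. 229.] [ 0.5327 -0.1631  0.096 ]
green [243 148  24  24 466] [254.5 159.5] [ 0.5797 -0.1071  0.044 ]
red [381 151  25  25 476] [393.2 163.2] [ 0.5764 -0.2215  0.044 ]
top feed_grip [(array([ 0.2815, -0.2508,  0.0744]), 0.74)]
top green_port []
```

View pics/wrist1.png

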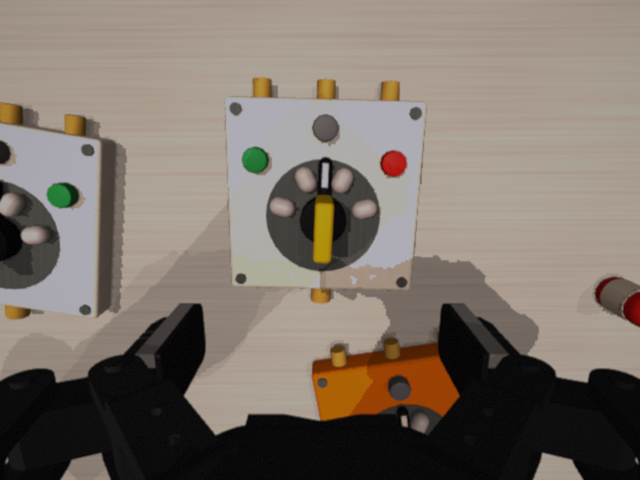

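The wrist view shows the yellow knob at (323,229), pointing at the grey cap (325,127). Green is at (254,159) and red at (393,163), with the teeth in between. The cap spacing of 114 mm (116 expected) and the back-computed axis (0.529,-0.163) agree with the bar; yaw is about -0.03. I'll descend and grip.

```bash
python3 -m jog '[[[0,1,40,0,0,0.025,1],[0,0,40,0,0,0,1],[0,0,40,0,0,0,1],[0,0,30,0,0,0,1],[0,0,20,0,0,0,1]]]'
python3 -m jog '[[[0,0,0,0,0,0,1],[0,0,0,0,0,0,0],[0,0,0,0,0,0,0],[0,0,0,0,0,0,0],[0,0,0,0,0,0,0]]]' 60
python3 -m jog '[[[0,0,0,0,0,0,0],[0,0,0,0,0,0,0],[0,0,0,0,0,0,0],[0,0,0,0,0,0,0],[0,0,0,0,0,0,0]]]'
```

```text
clock: 5.4
position: [0.5294, -0.1632, 0.1319]
tool_rot: [-3.141, 0.002, -0.025]
force: [-0.5, -0.4, -0.4]
grip_width: 0.0854
finger_force: 0.0
clock: 5.9
position: [0.5304, -0.1632, 0.1346]
tool_rot: [-3.142, -0.001, -0.026]
force: [-0.3, 0.1, 0.3]
grip_width: 0.0285
finger_force: 0.0
clock: 6.4
position: [0.5303, -0.1633, 0.1344]
tool_rot: [-3.142, -0.001, -0.026]
force: [-0.5, 0.5, 7.8]
grip_width: 0.013
finger_force: 60.9
```

```bash
python3 -m jog '[[[0,0,-5,0,0,0,0],[0,0,-5,0,0,0,0],[0,0,-5,0,0,0,0],[0,0,-5,0,0,0,0],[0,0,0,0,0,0,0]]]'
python3 - <<'E'
from h import *
p,R,c=cam("side");x=p["img"][250:420,280:480];cv2.imwrite("pics/s2.png",cv2.resize(x[:,:,::-1],None,fx=3,fy=3))
print([(d["xyz"].round(4) if hasattr(d["xyz"],'round') else d["xyz"],d["conf"]) for d in bot.spot_point("feed_grip",p)])
E
```

```text
clock: 6.9
position: [0.5301, -0.1632, 0.1545]
tool_rot: [-3.142, -0.0, -0.026]
force: [2.8, -1.1, -8.2]
grip_width: 0.0133
finger_force: 58.6
[([0.5275, -0.1644, 0.0952], 0.79), ([0.2825, -0.2492, 0.0796], 0.59)]
```

View pics/s2.png

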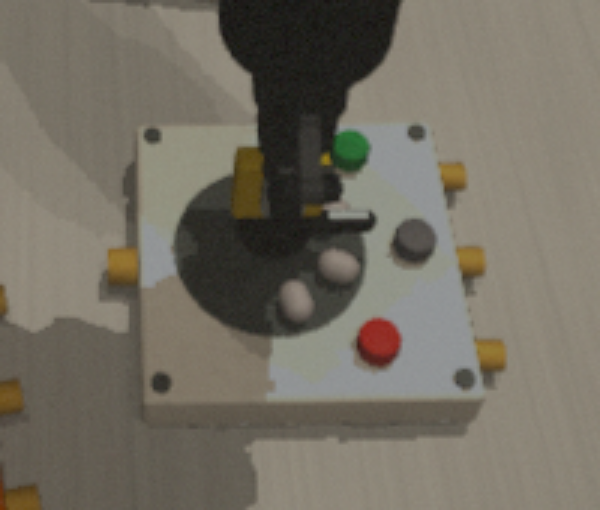

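The crop shows the bar lifted in the fingers, with the pointer arm (crop px 350,218) above the teeth. The -8 N wrist force matches the spring at 20 mm, so I'll turn the knob.

```bash
python3 -m jog '[[[0,0,0,0,0,-0.11,0],[0,0,0,0,0,-0.11,0],[0,0,0,0,0,-0.11,0],[0,0,0,0,0,-0.11,0],[0,0,0,0,0,-0.11,0]]]'
python3 -m jog '[[[0,0,0,0,0,-0.11,0],[0,0,0,0,0,-0.11,0],[0,0,0,0,0,-0.105,0],[0,0,0,0,0,0,0],[0,0,0,0,0,0,0]]]'
python3 - <<'E'
from h import *
p,R,c=cam("side");x=p["img"][250:420,280:480];cv2.imwrite("pics/s3.png",cv2.resize(x[:,:,::-1],None,fx=3,fy=3))
E
```

```text
clock: 7.5
position: [0.53, -0.1629, 0.1536]
tool_rot: [-3.141, 0.0, 0.529]
force: [2.9, 2.7, -8.9]
grip_width: 0.0134
finger_force: 58.7
clock: 8.0
position: [0.5298, -0.1628, 0.1536]
tool_rot: [-3.14, -0.0, 0.847]
force: [2.0, 5.1, -8.0]
grip_width: 0.0134
finger_force: 58.7
```

View pics/s3.png

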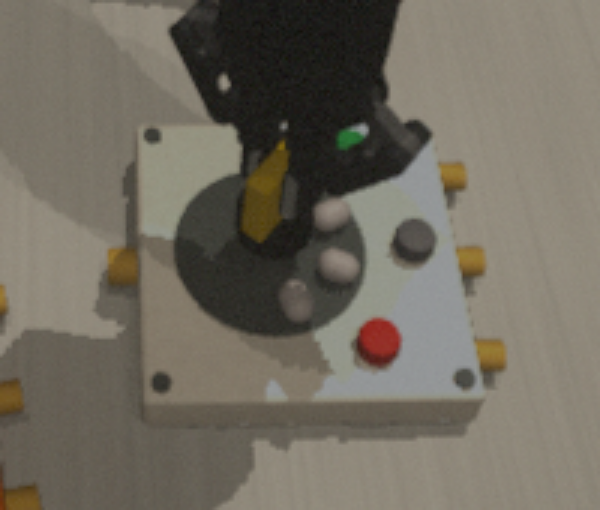

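The crop shows the bar turned about 50°, in line with the green cap (350,138). Next I'll lower it into the notch, release and go up.

```bash
python3 -m jog '[[[0,0,5,0,0,0,0],[0,0,5,0,0,0,0],[0,0,5,0,0,0,0],[0,0,4,0,0,0,0],[0,0,0,0,0,0,0]]]'
python3 -m jog '[[[0,0,0,0,0,0,1],[0,0,0,0,0,0,1],[0,0,0,0,0,0,1],[0,0,0,0,0,0,1],[0,0,0,0,0,0,1]]]'
python3 -m jog '[[[0,0,0,0,0,0,1],[0,0,0,0,0,0,1],[0,0,-20,0,0,0,1],[0,0,-40,0,0,0,1],[0,0,-40,0,0,0,1]]]'
python3 -m jog '[[[0,0,-40,0,0,0,1],[0,0,-30,0,0,0,1],[0,0,0,0,0,0,1]]]'
python3 - <<'E'
from h import *
p,R,c=cam("wrist");cv2.imwrite("pics/w4.png",p["img"][:,:,::-1])
for n in("wrist","side"):
  p,R,c=cam(n)
  for q in("feed_grip","green_port","spare_grip"):print(n,q,[(np.round(d["xyz"],4),round(d["conf"],2)) for d in bot.spot_point(q,p)])
E
```

```text
clock: 8.55
position: [0.5299, -0.1629, 0.1346]
tool_rot: [-3.14, -0.0, 0.847]
force: [1.9, 6.1, -5.5]
grip_width: 0.0135
finger_force: 59.2
clock: 9.05
position: [0.53, -0.1634, 0.135]
tool_rot: [3.141, 0.0, 0.848]
force: [-0.2, 0.1, -0.7]
grip_width: 0.0841
finger_force: 0.0
clock: 9.55
position: [0.5296, -0.1634, 0.2358]
tool_rot: [-3.141, 0.001, 0.848]
force: [0.4, 0.3, 0.3]
grip_width: 0.0852
finger_force: 0.0
clock: 9.85
position: [0.531, -0.1639, 0.3086]
tool_rot: [3.137, -0.003, 0.849]
force: [-0.4, -0.8, -1.0]
grip_width: 0.085
finger_force: 0.0
wrist feed_grip [(array([ 0.5253, -0.1652,  0.0774]), 0.81)]
wrist green_port [(array([ 0.5835, -0.1045,  0.0299]), 0.94)]
wrist spare_grip []
side feed_grip [(array([ 0.282 , -0.2539,  0.0796]), 0.87), (array([ 0.5296, -0.1623,  0.0768]), 0.76)]
side green_port [(array([ 0.5798, -0.1079,  0.031 ]), 0.6)]
side spare_grip [(array([0.512 , 0.1285, 0.0743]), 0.75)]
```

View pics/w4.png

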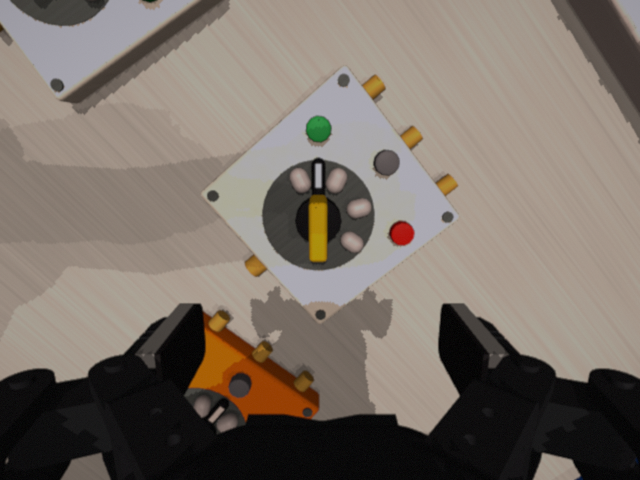

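The pointer (318,175) sits between the teeth and faces the green cap (318,128). The knob height reads about 77 mm, so it is seated, and the gripper is clear.

```bash
python3 -c "
from workcell import bot
print(bot.job_done())"
```

```text
the job is handed in; nothing more can be done
None
```

The job is handed in: the yellow knob was pulled about 20 mm, turned to the green cap, and let go, seated in that notch by the last pictures; the blue knob was never touched and the arm is clear (no verdict was returned).

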